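Rack the last drawer front and bring the tally up to date

ROBOT

A 7-joint arm with a two-finger parallel gripper is mounted at the origin on a cart in front of the work surface, level with it; the furniture and walls round the work are solid. World frame = base frame: x ahead of the robot, y to its left, z up, the work surface at z = 0. Lengths are in m, angles in rad, forces in N, time in s.
With the tool pointing down it reaches from about 0.4 to 0.85 m from the base axis. Payload 10.4 kg.
Tool frame: the origin (TCP) lies between the finger pads; the fingertips stand 22 mm ahead of it and the grasp point (between the pads) lies 3 mm ahead of it (r.nose_length is the distance from the TCP to the fingertips, in m); z points along the fingers, y is the line along which they close (so a half turn about z gives the same grasp; the last joint's range is limited). The gripper opens to 87 mm and grips with 3 to 60 N. Pads are 19 mm wide; open, the fingers measure 117 mm over their backs; the gripper's body (75 mm by 190 mm) begins 51 mm behind the grasp point.
Start: joints at [-0.023, 0.332, -0.065, 1.46, 0.022, 1.35, -0.088], TCP at [0.625, 0, 0.245] pointing down, gripper open.
Joint ranges: [-2.6, 2.6], [-0.5, 2.12], [-1.47, 1.34], [0.16, 2.42], [-1.27, 4.41], [0.06, 2.06], [-2.6, 2.6]. Speed limits (rad/s): [2.22, 2.22, 2.79, 2.79, 3.14, 3.14, 3.14].

INTERFACE

Orientations are given as a unit quaternion [x, y, z, w].
In Python, from bench import readout, cams, r gives the robot as it stands. The module is installed in compiled form; this text tells all that it offers.
- The arm moves only by the tool step_arm, never from a script. Its argument "deltas" is a list that holds one entry, the list of rows, each a list of 7 numbers: the turn, a rotation vector about the tool's x, y, z in rad, then the shift along the tool's x, y, z in m, then the opening in per cent of the stroke, from 0 (shut) to 100 (fully open). A call has 1 to 20 rows; each row is the pose to reach, as a shift and turn from the pose commanded when the call began, along the tool's axes at that moment; what a row does not reach only later rows make up. A row lasts 1/8 s, in which the tool goes at most 62.5 mm and 10.7 degrees, less where a joint would pass 70% of its speed; a pose out of reach is approached as far as the arm can. A call with a gripper value outside its range is refused whole. The fingers move at their own pace and stop on an object; "squeeze" is the grip in N (left out, the last holds). Time passes only in rows, so rows that repeat a pose let the fingers close. It gives the time, the measured TCP pose, the force, the opening and the grip force at its end, in the units of the state.
- readout.read_state(): the state, without advancing time (a new reading comes with each control period).
- cams.camera(name): name is "scene" or "side" or "wrist"; returns a dict with "img" (384x512x3 uint8, red, green, blue), "fx", "fy", "cx", "cy" (pixels), "origin" and "rotation" of the camera in the world; the wrist camera has in their place "T_tool_cam" (4x4, takes a point from camera to tool coordinates, whose origin is the TCP and whose axes are the flange's). Camera axes: x right, y up, looking along -z (the intrinsics and any distortion apply to the point x, -y, -z); pixel columns grow to the right and rows downward; lengths in m; the calibration is good to about 2 mm. A picture is of the moment at which its call begins: read the wrist's pose just before it. There is no depth.
- r.close_job(): hands the job in; it is judged then, once.
The state is a dict: "time": time; "joint_positions": joint angles; "joint_vel": joint speeds; "joint_torque": joint torques, N m; "ee_pos": TCP position; "eef_rot": TCP orientation; "ft_force": force on the tool from outside, world axes, zero at the start; "torque": the same for the moment, N m; "width": finger opening in m; "grip_force": force on a finger pad.
Only numpy, scipy, OpenCV 4.12 (cv2) and the standard library are available. Lean on these libraries where they do the work, as an engineer would, in place of code of your own. Each camera call takes 0.05 s, during which the arm holds its last target. There are 200 camera calls.

TASK

Three small drawer fronts already stand drying in the rack and a fourth, shorter one lies flat on the bench: stand it upright on its end in the rack's empty bay, squarely in line with the others (there is no room beside them for a tilted hand, so stand it on its end on the bench first and take it again from straight above). Then press the step button of the tally counter, again and again, until the four-dot face of the drum stands in the framed window; do not turn the drum by hand, and leave the other fronts standing and the other things on the bench where they are.

Things in the scene. Friction and masses are not known exactly. Their poses are not given: they have to be found in the camera images.
- loose_front: the loose wooden drawer front, a flat board 130 x 60 x 18 mm with a raised frame, about 0.15 kg, lying flat on the bench at the start. Origin at its centre (so 9 mm above the bench when flat, 65 mm above its foot when stood on end); x along its 130 mm length, y across its 60 mm width, z through its 18 mm thickness. Either end may be the foot, either face the front
- rack: low plywood drying rack, fixed to the bench, 92 mm (x) by 226 mm (y), a 12 mm base with five cross strips 22 mm wide and 10 mm high at y = -100, -50, 0, 50, 100 mm, which leave four bays 28 mm wide (centres y = -75, -25, 25, 75 mm). Origin at the centre of its underside; z up, y along the row of bays, a front in a bay has its thickness along y and its 60 mm width along x
- empty_bay (a point): centre of the floor of the empty bay (12 mm above the bench), the second from the right as the robot sees it, at y = -25 mm of the rack; axes as the rack's
- front_1: drawer front like the loose one but 155 mm tall (155 x 60 x 18 mm, 0.3 kg), loose, standing on end in the rack's right-hand bay, top about 167 mm above the bench; origin at the centre of its foot, z up, y through its thickness
- front_2: another such front 155 mm tall, standing in the bay to the left of the empty one; its face is about 32 mm from where the loose front's face will be, as is front_1's on the other side
- front_3: another such front 155 mm tall, standing in the left-hand bay
- counter: tally counter, screwed to the bench: dark base plate 106 x 112 x 8 mm, a white eight-sided drum (about 81 mm over its corners, 36 mm wide, top 93 mm above the bench) on a level axle along y 52 mm up, and to the drum's right (-y) a grey housing 86 mm high with the step button on top. Origin on the bench under the middle of the drum; x away from the robot, y left, z up
- counter_drum: the drum; origin at its centre. Its eight flat faces carry 1 to 8 black dots in order. Not to be touched
- counter_window (a point): centre of the reading window, a thin steel frame on the robot's side of the drum's top, looking 45 degrees up and towards the robot: the face within it is the reading
- drum_four (a point): centre of the drum's four-dot face; it lies at the point counter_window when the drum reads four
- drum_turn (a joint): turn of the drum in rad: one dot in the window at 0, and one dot more every 0.785 rad, thus four dots at 2.356; negative values stand for eight (-0.785), seven (-1.571), six dots and so on. Grows with each press; after eight dots comes one again (8 steps a turn). A spring detent holds it in each step. It cannot be stepped back with the button
- button_top (a point): centre of the top of the step button, a round black rubber head 32 mm across on a vertical stem, 124 mm above the bench when up, 34 mm beyond and 36 mm right of the counter's origin; z up
- step_button (a joint): how far the button is pressed, m: 0 up, 0.0174 at its stop. Straight down, resisted by 1 N rising to about 3 N. A full press to the stop and full release advances the drum by one step; the button springs up by itself and must come up to 0 before the next press
- chisel: bystander: chisel with a red handle, 255 mm long, lying at the back of the work area
- offcut: bystander: beech offcut 30 x 100 x 22 mm, lying in front of the rack
- pencil: bystander: yellow pencil 179 mm long, lying between the middle of the bench and the counter
- hex_set: bystander: red folding hex key set 26 x 91 x 43 mm, lying beyond the counter, to its left
- screwdriver: bystander: screwdriver with a red handle 197 mm long, lying in front of the counter
- sanding: bystander: dark brown sanding block 64 x 106 x 30 mm, lying beyond the rack's right end
- chuck_key: bystander: steel T-shaped chuck key 70 x 68 x 16 mm, lying in front of the rack
There are look-alikes about, which are no part of the job. Leave any green or turquoise look-alike of the front_1 alone.

How it is judged:
By the outcome, as a careful person would: the job done as asked, in the order asked, and still so for the second after the job is handed in, with the robot touching nothing.
It also fails if it takes over 72 s, if anything falls off the work surface, if the arm or the gripper's body presses on something with over 40 N, if the wrist force passes 120 N, or if a joint passes its speed limit or range.

## Working session

There is one attempt and no reset: what is moved stays moved. The work goes in short steps, Python scripts to look and compute and a tool call to move; the robot and the scene stay as the last step left them, time stands still between calls to the robot, and variables do not carry over. Pictures are saved under pics/ and viewed, at most 10 in all, crops included, and the job is handed in when it is done.

Besides the shell and the picture viewer there is one more tool, called after "Emit:" as name([rows], argument=value, ...), one row to a line, values as JSON. step_arm: Moves the arm, as the interface text tells. Its arguments: {"type":"object","properties":{"deltas":{"type":"array"},"squeeze":{"type":"number"}},"required":["deltas"]}

```bash
mkdir -p pics; cat > h.py <<'E'
import numpy as np, cv2
from scipy.spatial.transform import Rotation as R
from bench import readout, cams, r
def shot(n):
    s=readout.read_state(); c=cams.camera(n)
    if n=="wrist":
        T=np.eye(4); T[:3,:3]=R.from_quat(s["eef_rot"]).as_matrix(); T[:3,3]=s["ee_pos"]
        M=T@np.array(c["T_tool_cam"]); c["origin"]=M[:3,3]; c["rotation"]=M[:3,:3]
    c["origin"]=np.array(c["origin"]); c["rotation"]=np.array(c["rotation"]); return c
def ray(c,u,v):
    d=c["rotation"]@np.array([(u-c["cx"])/c["fx"],-(v-c["cy"])/c["fy"],-1]); return c["origin"],d
def onz(c,u,v,z):
    o,d=ray(c,u,v); return o+d*(z-o[2])/d[2]
def two(c1,p1,c2,p2):
    o1,d1=ray(c1,*p1);o2,d2=ray(c2,*p2)
    A=np.stack([d1,-d2],1); t=np.linalg.lstsq(A,o2-o1,rcond=None)[0]
    a,b=o1+d1*t[0],o2+d2*t[1]; return (a+b)/2,np.linalg.norm(a-b)
def proj(c,p):
    q=c["rotation"].T@(np.array(p)-c["origin"]); return c["cx"]+c["fx"]*q[0]/-q[2], c["cy"]-c["fy"]*q[1]/-q[2]
def save(c,f): cv2.imwrite("pics/"+f,c["img"][:,:,::-1])
E
python3 - <<'E'
from h import *
import pickle
print(readout.read_state())
D={}
for n in("scene","side","wrist"):
    c=shot(n); D[n]=c; print(n,[k for k in c],c["fx"],c["origin"],c["rotation"].round(3).tolist())
    if n=="wrist": print(np.round(c["T_tool_cam"],4).tolist())
pickle.dump(D,open("d0.pkl","wb"))
save(D["scene"],"s0.png")
cv2.imwrite("pics/sw0.png",cv2.resize(np.vstack([D["side"]["img"],D["wrist"]["img"]])[:,:,::-1],None,fx=.78,fy=.78))
E
```

```text
{'time': 0.0, 'joint_positions': array([-0.02259419,  0.33284314, -0.0646921 ,  1.46093622,  0.02159354,
        1.34988484, -0.08845485]), 'joint_vel': array([ 0.00048836, -0.00012333,  0.00264508,  0.00096874, -0.00122833,
        0.00012829,  0.00019449]), 'joint_torque': array([-1.20520472e-04, -6.23245955e+01,  2.44190963e-02, -3.89891267e+01,
       -6.13984605e-02,  3.97891912e-02,  1.87085252e-04]), 'ee_pos': array([ 6.24650462e-01, -1.02807047e-05,  2.43774267e-01]), 'eef_rot': array([ 7.07088464e-01,  7.07124763e-01, -5.07426329e-04, -4.64902432e-04]), 'ft_force': array([-0.06348502,  0.59614505, -0.48599053]), 'torque': array([-0.05773394, -0.02566389,  0.03092087]), 'grip_force': 0.0, 'width': 0.08680341405422488}
scene ['img', 'fx', 'fy', 'cx', 'cy', 'origin', 'rotation'] 401.4955488417081 [-0.10923326 -0.68880461  0.99815989] [0.372, -0.146, -0.338, 0.852]
side ['img', 'fx', 'fy', 'cx', 'cy', 'origin', 'rotation'] 346.45573842063374 [0.21780993 1.15161347 0.57045124] [-0.073, 0.554, 0.822, -0.11]
wrist ['img', 'fx', 'fy', 'cx', 'cy', 'T_tool_cam', 'origin', 'rotation'] 272.8672273373876 [0.62513965 0.07966067 0.38412578] [[1.0, -0.001, -0.0], [0.001, 0.956, 0.294], [0.0, -0.294, 0.956]]
[[0.0008, 0.956, 0.2935, 0.0797], [1.0, -0.0003, -0.0015, 0.0003], [-0.0013, 0.2935, -0.956, -0.1403], [0.0, 0.0, 0.0, 1.0]]
```

View pics/s0.png

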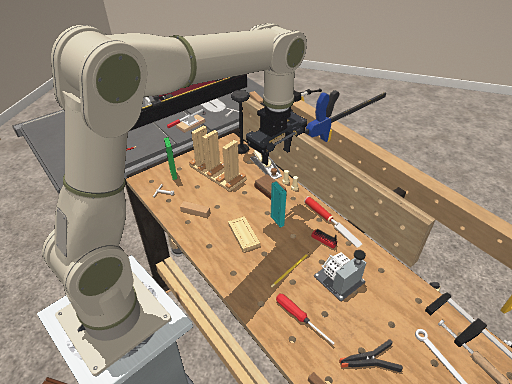

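View pics/sw0.png

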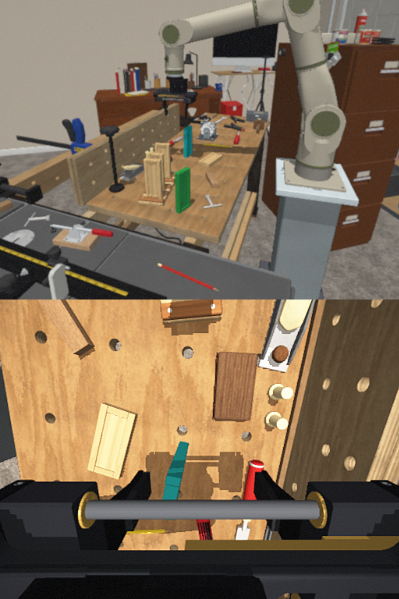

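The scene view shows the loose front at (243,234), the rack with fronts at (198,148), (212,148), (230,160) and the gap between the last two, and the counter at (342,270). Two look-alikes stand upright, one green at (171,160) and one teal at (279,205). In the wrist view the loose front is at (143,565)/0.78 in the stacked picture. The fixed cameras give quaternions, so I'll fix that and measure.

```bash
sed -i 's|c\["rotation"\]=np.array(c\["rotation"\]); return c|c["rotation"]=np.array(c["rotation"]); c["rotation"]=c["rotation"] if c["rotation"].size==9 else R.from_quat(c["rotation"]).as_matrix(); return c|' h.py
python3 - <<'E'
from h import *
import pickle
D=pickle.load(open("d0.pkl","rb"))
for n in("scene","side"): D[n]["rotation"]=R.from_quat(D[n]["rotation"]).as_matrix()
pickle.dump(D,open("d0.pkl","wb"))
s,w,sd=D["scene"],D["wrist"],D["side"]
print(proj(s,[0.625,0,0.245]),proj(w,[.625,0,.245]))
# loose front by pale-wood mask
for c,win in((s,(220,205,50,60)),(w,(80,110,120,130))):
    x,y,ww,hh=win; sub=c["img"][y:y+hh,x:x+ww]
    hsv=cv2.cvtColor(sub,cv2.COLOR_RGB2HSV); L=((hsv[...,2]>200)&(hsv[...,1]<130)).astype(np.uint8)
    cn=max(cv2.findContours(L,0,2)[0],key=cv2.contourArea)
    b=cv2.boxPoints(cv2.minAreaRect(cn))+[x,y]
    P=np.array([onz(c,*p,0.018) for p in b]); 
    print(cv2.contourArea(cn),b.round().tolist(),P.round(3).tolist(),P.mean(0).round(4),[round(float(np.linalg.norm(P[i]-P[i-1])),3) for i in range(4)])
for nm,p,z in(("btn",(361,253),.124),("teal",(279,228),0),("green",(175,180),0),("f1",(231,186),.012),("redHex",(323,240),.02),("counter",(338,285),0)): print(nm,onz(s,*p,z).round(3))
a=cv2.resize(s["img"][110:260,150:300],None,fx=4,fy=4,interpolation=2)
b=cv2.resize(s["img"][230:310,300:390],None,fx=2.2,fy=2.2,interpolation=2)
o=np.zeros((600,800,3),np.uint8);o[:,:600]=a;o[:b.shape[0],600:600+b.shape[1]]=b
cv2.imwrite("pics/crop1.png",o[:,:,::-1])
E
```

```text
(np.float64(276.5192232302408), np.float64(150.80247856610262)) (np.float64(258.6822279772022), np.float64(250.37825885022272))
2544.5 [[220.0, 205.0], [269.0, 205.0], [269.0, 264.0], [220.0, 264.0]] [[0.481, 0.123, 0.018], [0.605, 0.006, 0.018], [0.426, -0.174, 0.018], [0.319, -0.073, 0.018]] [ 0.4577 -0.0295  0.018 ] [0.254, 0.17, 0.254, 0.148]
3881.5 [[98.0, 217.0], [120.0, 130.0], [174.0, 144.0], [152.0, 231.0]] [[0.392, -0.075, 0.018], [0.443, 0.048, 0.018], [0.512, 0.03, 0.018], [0.467, -0.097, 0.018]] [ 0.4534 -0.0239  0.018 ] [0.078, 0.133, 0.071, 0.135]
btn [ 0.579 -0.377  0.124]
teal [ 0.565 -0.082  0.   ]
green [0.454 0.36  0.   ]
f1 [0.577 0.177 0.012]
redHex [ 0.616 -0.226  0.02 ]
counter [ 0.53  -0.358  0.   ]
```

View pics/crop1.png

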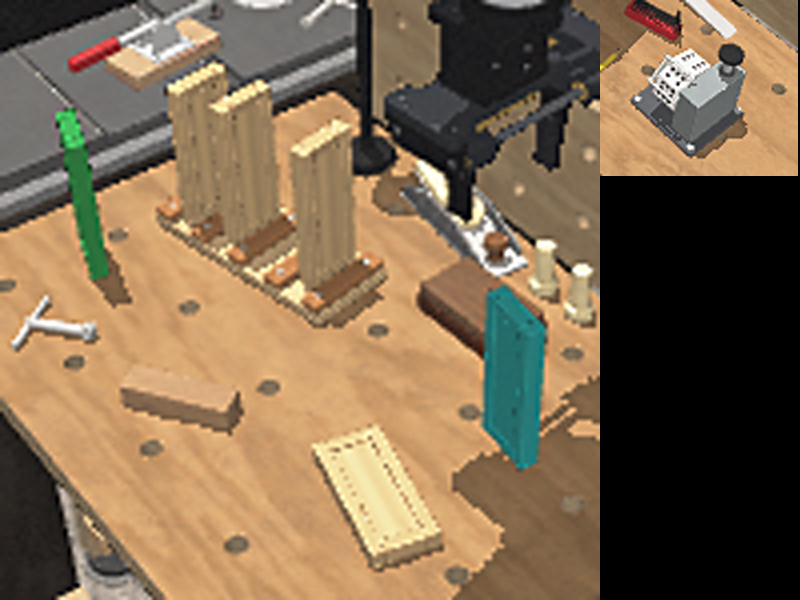

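```bash
python3 - <<'E'
from h import *
import pickle
D=pickle.load(open("d0.pkl","rb")); s,w,sd=D["scene"],D["wrist"],D["side"]
def pc(x,y,z): return onz(s,150+x/4,110+y/4,z).round(3).tolist()
for n,x,y,z in [("board TL",312,445,.018),("board TR",378,428,.018),("board BR",442,535,.018),("board BL",375,560,.018),
 ("teal r",525,465,0),("teal l",487,435,0),("off",125,400,0),("off2",235,430,0),("off3",240,395,.022),("green",95,278,0),("chuck",90,335,0),("chuck2",18,345,0),
 ("rack near-left corner",318,325,0),("rack far right-end",385,275,0),("rack left end",157,215,0),
 ("f1 topL",292,150,.167),("f1 topR",352,122,.167),("f1 nearR",358,130,.167),("f2 L",213,103,.167),("f2 R",270,85,.167),("f3L",168,85,.167),("f3R",222,65,.167)]: print(n,pc(x,y,z))
# side view cross-check of board
E
```

```text
board TL [0.451, 0.045, 0.018]
board TR [0.504, 0.022, 0.018]
board BR [0.462, -0.1, 0.018]
board BL [0.407, -0.082, 0.018]
teal r [0.576, -0.082, 0.0]
teal l [0.577, -0.035, 0.0]
off [0.377, 0.212, 0.0]
off2 [0.424, 0.117, 0.0]
off3 [0.442, 0.129, 0.022]
green [0.452, 0.365, 0.0]
chuck [0.403, 0.303, 0.0]
chuck2 [0.348, 0.336, 0.0]
rack near-left corner [0.563, 0.17, -0.0]
rack far right-end [0.655, 0.179, 0.0]
rack left end [0.552, 0.402, 0.0]
f1 topL [0.58, 0.212, 0.167]
f1 topR [0.645, 0.208, 0.167]
f1 nearR [0.641, 0.195, 0.167]
f2 L [0.574, 0.316, 0.167]
f2 R [0.629, 0.303, 0.167]
f3L [0.561, 0.367, 0.167]
f3R [0.617, 0.359, 0.167]
```

The only pale flat board is the one at scene (243,234). It measures 132 x 58 mm at 18 mm height, so it is the loose front. The others are upright and 155 mm tall: the pale ones are in the rack, and the green and teal ones are look-alikes. The crop confirms this. Next I'll plan the pre-grasp.

```bash
cat >> h.py <<'E'
def Rt(width_deg,al):
    """tool rotation: closing line y at width_deg in the plane, hand leaning by al deg (positive: fingers point towards -u)"""
    t=np.radians(width_deg); w=np.array([np.cos(t),np.sin(t),0]); u=np.array([-w[1],w[0],0]); a=np.radians(al)
    z=-np.array([0,0,1])*np.cos(a)-u*np.sin(a); return np.stack([np.cross(w,z),w,z],1),u
def row(p,Rm,s=None):
    s=s or readout.read_state(); R0=R.from_quat(s["eef_rot"]).as_matrix()
    rv=R.from_matrix(R0.T@Rm).as_rotvec(); d=R0.T@(np.array(p)-s["ee_pos"])
    print("row",rv.round(4).tolist(),d.round(4).tolist(),"deg",np.degrees(np.linalg.norm(rv)).round(1),"mm",(1e3*np.linalg.norm(d)).round())
E
python3 - <<'E'
from h import *
Rm,u=Rt(-19,25); g=np.array([.456,-.028,0])+.040*u   # grasp point at board centre height
tip=lambda z:None
# TCP at height .026; axis meets z=.009 ahead
p=np.array([g[0],g[1],.009])-Rm[:,2]*(.026-.009)/np.cos(np.radians(25))
print(u,p); p2=p+[0,0,.09]; row(p2,Rm)
E
```

```text
[0.32556815 0.94551858 0.        ] [0.47160358 0.01731609 0.026     ]
row [0.0713, -0.4321, 0.3265] [0.0173, -0.153, 0.1281] deg 31.3 mm 200.0
```

Emit:
step_arm([
  [[0.0713, -0.4321, 0.3265, 0.0173, -0.153, 0.128, 100], [0.0713, -0.4321, 0.3265, 0.0173, -0.153, 0.128, 100], [0.0713, -0.4321, 0.3265, 0.0173, -0.153, 0.128, 100], [0.0713, -0.4321, 0.3265, 0.0173, -0.153, 0.128, 100], [0.0713, -0.4321, 0.3265, 0.0173, -0.153, 0.128, 100], [0.0713, -0.4321, 0.3265, 0.0173, -0.153, 0.128, 100]],
], squeeze=40)

```text
time: 0.9
ee_pos: [0.4737, 0.0165, 0.1179]
eef_rot: [0.796, 0.566, -0.174, 0.126]
ft_force: [-0.4, -0.6, 0.6]
width: 0.087
grip_force: 0.0
```

```bash
python3 - <<'E'
from h import *
import pickle
w=shot("wrist"); s=shot("scene"); pickle.dump((w,s),open("d1.pkl","wb"))
st=readout.read_state(); print(st["time"],st["ee_pos"],st["joint_positions"].round(2))
o=np.hstack([w["img"],s["img"][100:292,150:406].repeat(2,0).repeat(2,1)])
cv2.imwrite("pics/p1.png",cv2.resize(o,(800,300))[:,:,::-1])
Rm,u=Rt(-19,25)
for k in((65,30),(65,-30),(-65,30),(-65,-30)):
    P=np.array([.456,-.028,.018])+u*k[0]/1e3+np.array([u[1],-u[0],0])*k[1]/1e3; print(k,np.round(proj(w,P)))
row([.4716,.0173,.026],Rm)
E
```

```text
1.0 [0.47343402 0.01659958 0.11767061] [-0.31  0.29 -0.06  1.86  0.36  1.29 -0.86]
(65, 30) [292. 134.]
(65, -30) [217. 134.]
(-65, 30) [283. 236.]
(-65, -30) [229. 236.]
row [0.0021, -0.0022, -0.0028] [0.0386, -0.0022, 0.0831] deg 0.2 mm 92.0
```

View pics/p1.png

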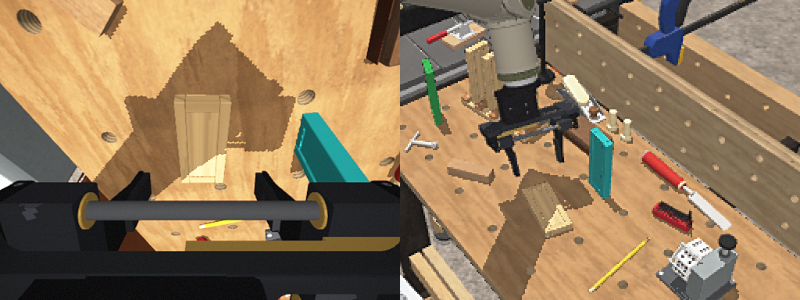

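The wrist view shows the board centred between the fingers. Its end face is at (174-228,95) and its near end at row 183, which matches my prediction. Descending and gripping.

Emit:
step_arm([
  [[0, 0, 0, 0.0193, -0.001, 0.0415, 100], [0, 0, 0, 0.035, -0.002, 0.075, 100], [0, 0, 0, 0.0386, -0.002, 0.083, 100], [0, 0, 0, 0.0386, -0.002, 0.083, 100], [0, 0, 0, 0.0386, -0.002, 0.083, 40], [0, 0, 0, 0.0386, -0.002, 0.083, 40], [0, 0, 0, 0.0386, -0.002, 0.083, 40], [0, 0, 0, 0.0386, -0.002, 0.083, 40], [0, 0, 0, 0.0386, -0.002, 0.083, 40], [0, 0, 0, 0.0386, -0.002, 0.083, 40]],
], squeeze=40)

```text
time: 2.25
ee_pos: [0.4708, 0.018, 0.0255]
eef_rot: [0.795, 0.567, -0.175, 0.126]
ft_force: [1.4, 1.2, 5.7]
width: 0.0594
grip_force: 39.9
```

```bash
python3 - <<'E'
from h import *
s=readout.read_state(); print(s["ee_pos"],s["width"],s["grip_force"],s["ft_force"])
Rm,u=Rt(-19,25); row([.4716,.03,.19],Rm)
E
```

```text
[0.47075809 0.01797704 0.02548185] 0.05939728640217887 39.87764239311218 [1.36300236 1.247996   5.7312729 ]
row [0.0019, -0.0008, -0.0007] [-0.0589, -0.0028, -0.1541] deg 0.1 mm 165.0
```

Emit:
step_arm([
  [[0, 0, 0, -0.0197, -0.001, -0.0515, 40], [0, 0, 0, -0.0394, -0.002, -0.103, 40], [0, 0, 0, -0.059, -0.003, -0.154, 40], [0, 0, 0, -0.059, -0.003, -0.154, 40]],
])

```text
time: 2.75
ee_pos: [0.4725, 0.0308, 0.1928]
eef_rot: [0.796, 0.567, -0.173, 0.127]
ft_force: [0.9, 0.1, -1.6]
width: 0.0596
grip_force: 39.9
```

```bash
python3 - <<'E'
from h import *
s=readout.read_state(); print(s["ee_pos"],s["width"],s["grip_force"],s["ft_force"])
R0,u=Rt(-19,25); off=R0.T@(np.array([.456,-.028,.009])-[.4708,.018,.0255]); print("off",off)
Rf,_=Rt(4,-65); 
print((R.from_matrix(R0.T@Rf).as_rotvec()))
for z in(.135,.070): p=np.array([.465,.08,z])-Rf@off; print(p); row(p,Rf)
E
```

```text
[0.47254493 0.03081975 0.19279962] 0.05961287851064964 39.87251400947571 [ 0.86861375  0.11638984 -1.60780798]
off [-0.03681258  0.00098246  0.03537172]
[ 0.15231176  1.54776186 -0.41847311]
[0.46517091 0.06347166 0.18331226]
row [0.1592, 1.5442, -0.4153] [0.0298, -0.0176, -0.0034] deg 92.1 mm 35.0
[0.46517091 0.06347166 0.11831226]
row [0.1592, 1.5442, -0.4153] [0.057, -0.018, 0.0557] deg 92.1 mm 82.0
```

Emit:
step_arm([
  [[0.0159, 0.1544, -0.0415, 0.003, -0.002, 0, 40], [0.0318, 0.3088, -0.083, 0.006, -0.004, 0, 40], [0.0478, 0.4633, -0.1246, 0.009, -0.005, 0, 40], [0.0637, 0.6177, -0.1661, 0.012, -0.007, 0, 40], [0.0796, 0.7721, -0.2076, 0.015, -0.009, -0.002, 40], [0.0955, 0.9265, -0.2492, 0.018, -0.011, -0.002, 40], [0.1114, 1.0809, -0.2907, 0.021, -0.012, -0.002, 40], [0.1274, 1.2354, -0.3322, 0.024, -0.014, -0.003, 40], [0.1433, 1.3898, -0.3738, 0.027, -0.016, -0.003, 40], [0.1592, 1.5442, -0.4153, 0.0298, -0.0176, -0.0034, 40], [0.1592, 1.5442, -0.4153, 0.0298, -0.0176, -0.0034, 40], [0.1592, 1.5442, -0.4153, 0.0298, -0.0176, -0.0034, 40]],
])

```text
time: 4.25
ee_pos: [0.4635, 0.0626, 0.1797]
eef_rot: [0.578, 0.616, 0.363, -0.393]
ft_force: [-0.1, 0.5, -1.3]
width: 0.0595
grip_force: 39.9
```

```bash
python3 - <<'E'
from h import *
import pickle
st=readout.read_state(); print(st["ee_pos"],st["joint_positions"].round(2),st["width"])
Rf,_=Rt(4,-65); row([.4652,.0635,.1183],Rf)
s=shot("scene"); sd=shot("side"); pickle.dump((s,sd),open("d2.pkl","wb"))
o=np.hstack([cv2.resize(s["img"][110:260,160:310],(400,400),interpolation=2),cv2.resize(sd["img"][120:270,170:320],(400,400),interpolation=2)])
cv2.imwrite("pics/p2.png",o[:,:,::-1])
for n,c in(("s",s),("sd",sd)): print(n,[np.round(proj(c,[.465,.08,z])) for z in(.07,.2)])
E
```

```text
[0.46351331 0.0626211  0.17969015] [ 0.29  0.43  0.09  1.92 -0.98  1.57  0.88] 0.059491796506288344
row [-0.0027, 0.0053, -0.0074] [-0.0552, 0.0022, 0.0269] deg 0.5 mm 61.0
s [array([224., 203.]), array([221., 173.])]
sd [array([263., 200.]), array([263., 165.])]
```

View pics/p2.png

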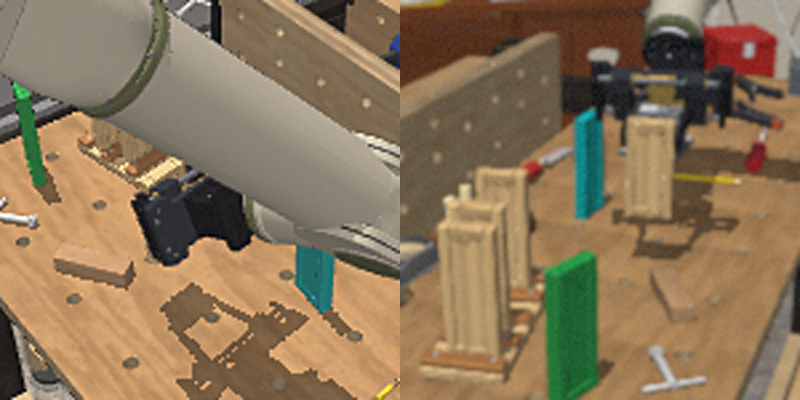

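The side view shows the board held upright at (652,168), clear of the bench, with its face square to the camera. Lowering it.

Emit:
step_arm([
  [[0, 0.005, 0, -0.0276, 0.001, 0.0135, 40], [0, 0.005, 0, -0.055, 0.002, 0.027, 40], [0, 0.005, 0, -0.055, 0.002, 0.027, 40], [0, 0.005, 0, -0.057, 0.002, 0.028, 40], [0, 0.005, 0, -0.0588, 0.002, 0.0287, 40], [0, 0.005, 0, -0.0605, 0.002, 0.0295, 40], [0, 0.005, 0, -0.0605, 0.002, 0.0295, 40]],
])

```text
time: 5.22
ee_pos: [0.4652, 0.0635, 0.1129]
eef_rot: [0.576, 0.615, 0.365, -0.395]
ft_force: [0.1, 0.0, -1.4]
width: 0.0596
grip_force: 39.9
```

Emit:
step_arm([
  [[0, 0, 0, -0.0018, 0, 0.0008, 40], [0, 0, 0, -0.0027, 0, 0.0013, 40], [0, 0, 0, -0.0036, 0, 0.0017, 40], [0, 0, 0, -0.0036, 0, 0.0017, 40]],
])

```text
time: 5.72
ee_pos: [0.4653, 0.064, 0.1103]
eef_rot: [0.575, 0.615, 0.366, -0.396]
ft_force: [-1.6, -1.2, 10.1]
width: 0.0593
grip_force: 39.8
```

Emit:
step_arm([
  [[0, 0, 0, -0.0036, 0, 0.0017, 60], [0, 0, 0, -0.0036, 0, 0.0017, 60], [0, 0, 0, -0.0036, 0, 0.0017, 60]],
], squeeze=5)

```text
time: 6.1
ee_pos: [0.4662, 0.0637, 0.1057]
eef_rot: [0.576, 0.615, 0.367, -0.395]
ft_force: [4.1, -0.0, 5.0]
width: 0.0602
grip_force: 5.0
```

Emit:
step_arm([
  [[0, 0, 0, 0, 0, 0, 75], [0, 0, 0, 0, 0, 0, 80], [0, 0, 0, 0, 0, 0, 100], [0, 0, 0, 0, 0, 0, 100], [0, 0, 0, 0, 0, 0, 100], [0, 0, 0, 0, 0, 0, 100]],
])

```text
time: 6.85
ee_pos: [0.465, 0.0636, 0.1047]
eef_rot: [0.576, 0.615, 0.365, -0.396]
ft_force: [0.2, -0.6, 0.5]
width: 0.0865
grip_force: 0.0
```

```bash
python3 - <<'E'
from h import *
import pickle
st=readout.read_state(); print(st["ee_pos"],st["width"])
s=shot("side"); w=shot("wrist"); pickle.dump((s,w),open("d3.pkl","wb"))
o=np.hstack([cv2.resize(s["img"][140:240,210:310],(400,400),interpolation=2),cv2.resize(w["img"],(400,300))[:, :].copy() if 0 else cv2.copyMakeBorder(cv2.resize(w["img"],(400,300)),0,100,0,0,0)])
cv2.imwrite("pics/p3.png",o[:,:,::-1])
# vertical re-grasp pose: same grasp point, then raised
Rf,_=Rt(4,-65); gp=st["ee_pos"]+R.from_quat(st["eef_rot"]).as_matrix()[:,2]*.018; print("grasp tip pt",gp)
E
```

```text
[0.46502851 0.06363226 0.10473044] 0.08652825179256557
grasp tip pt [0.4638473  0.07992413 0.09716871]
```

View pics/p3.png

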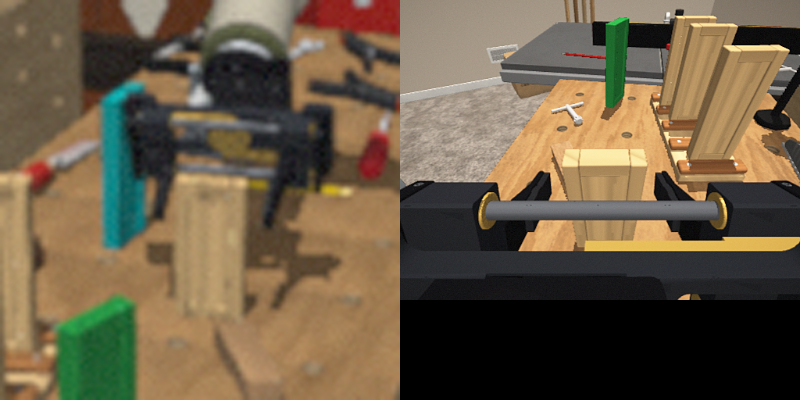

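The board stands upright on the bench between the open fingers. In the wrist view its top face spans (565-646,150) at the back and (563-643,167) at the front. I'll locate it from these points and turn the hand vertical.

```bash
python3 - <<'E'
from h import *
import pickle
s,w=pickle.load(open("d3.pkl","rb"))
P=np.array([onz(w,(u-400)*1.28,v*1.28,.130) for u,v in((565,151),(646,150),(563,167),(643,166))]); print(P.round(4).tolist(),P.mean(0))
c=P.mean(0); Rv,_=Rt(4,0)
for y in(.08,): row([.465,y,.116],Rv)
E
```

```text
[[0.4364, 0.0828, 0.13], [0.4961, 0.0878, 0.13], [0.4383, 0.0668, 0.13], [0.4928, 0.0713, 0.13]] [0.46590528 0.07718164 0.13      ]
row [-0.0053, -1.1372, -0.0038] [0.0171, 0.001, 0.0101] deg 65.2 mm 20.0
```

Emit:
step_arm([
  [[0, -0.16, 0, 0.002, 0, 0.001, 100], [0, -0.32, 0, 0.004, 0, 0.002, 100], [0, -0.48, 0, 0.007, 0, 0.003, 100], [0, -0.64, 0, 0.009, 0, 0.005, 100], [0, -0.8, 0, 0.011, 0.001, 0.006, 100], [0, -0.96, 0, 0.014, 0.001, 0.007, 100], [-0.005, -1.137, -0.004, 0.016, 0.001, 0.008, 100], [-0.005, -1.137, -0.004, 0.016, 0.001, 0.008, 100], [-0.005, -1.137, -0.004, 0.016, 0.001, 0.008, 100], [-0.005, -1.137, -0.004, 0.016, 0.001, 0.008, 100]],
])

```text
time: 8.2
ee_pos: [0.465, 0.0763, 0.1156]
eef_rot: [0.683, 0.731, 0.0, -0.001]
ft_force: [-0.3, -0.5, -0.3]
width: 0.0871
grip_force: 0.0
```

```bash
python3 - <<'E'
from h import *
import pickle
st=readout.read_state(); print(st["ee_pos"],st["ft_force"],np.degrees(np.arctan2(*R.from_quat(st["eef_rot"]).as_matrix()[[1,0],1])))
w=shot("wrist"); s=shot("scene");pickle.dump((s,w),open("d4.pkl","wb"))
cv2.imwrite("pics/p4.png",cv2.resize(np.hstack([w["img"],s["img"]]),(800,300))[:,:,::-1])
print([np.round(np.array(proj(w,[.466,y,.13]))*.78125) for y in(.068,.086)])
E
```

```text
[0.46502497 0.07630559 0.11555934] [-0.2848091  -0.52945208 -0.2594655 ] 3.870219769956485
[array([202., 216.]), array([204., 193.])]
```

View pics/p4.png

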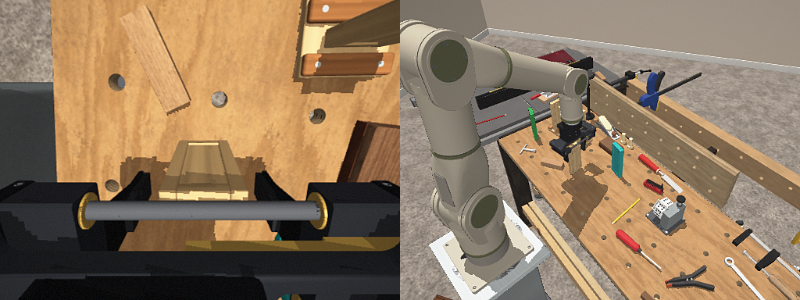

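The wrist view shows the board still standing, with its top back edge at row 190 and centred between the fingers. The rack's right end shows at (300-398,50-80). I'll shift 2 mm, grip and lift.

Emit:
step_arm([
  [[0, 0, 0, 0.002, 0.001, 0, 100], [0, 0, 0, 0.002, 0.001, 0, 100], [0, 0, 0, 0.002, 0.001, 0, 40], [0, 0, 0, 0.002, 0.001, 0, 40], [0, 0, 0, 0.002, 0.001, 0, 40], [0, 0, 0, 0.002, 0.001, 0, 40], [0, 0, 0, 0.002, 0.001, 0, 40], [0, 0, 0, 0.002, 0.001, -0.05, 40], [0, 0, 0, 0.002, 0.001, -0.1, 40], [0, 0, 0, 0.002, 0.001, -0.15, 40], [0, 0, 0, 0.002, 0.001, -0.2, 40], [0, 0, 0, 0.002, 0.001, -0.2, 40]],
], squeeze=40)

```text
time: 9.8
ee_pos: [0.4674, 0.08, 0.3195]
eef_rot: [0.682, 0.731, 0.003, 0.001]
ft_force: [0.8, -0.1, -2.8]
width: 0.0595
grip_force: 40.0
```

```bash
python3 - <<'E'
from h import *
st=readout.read_state(); print(st["ee_pos"],st["ft_force"],st["width"])
Rv,_=Rt(4,0); row([.607,.135,.32],Rv)
E
```

```text
[0.46740068 0.08000738 0.31947562] [ 0.80009397 -0.10257112 -2.79171233] 0.05953057289738179
row [0.0061, -0.0017, 0.0002] [0.0451, 0.1431, 0.0004] deg 0.4 mm 150.0
```

Emit:
step_arm([
  [[0, 0, 0, 0.015, 0.048, 0, 40], [0, 0, 0, 0.03, 0.096, 0, 40], [0, 0, 0, 0.045, 0.143, 0, 40], [0, 0, 0, 0.045, 0.143, 0, 40], [0, 0, 0, 0.045, 0.143, 0, 40]],
])

```text
time: 10.42
ee_pos: [0.605, 0.1342, 0.3144]
eef_rot: [0.682, 0.731, -0.001, -0.001]
ft_force: [0.3, 0.2, -1.4]
width: 0.0598
grip_force: 40.0
```

```bash
python3 - <<'E'
from h import *
import pickle
st=readout.read_state(); print(st["ee_pos"])
w=shot("wrist"); s=shot("scene"); sd=shot("side"); pickle.dump((s,w,sd),open("d5.pkl","wb"))
o=np.zeros((600,800,3),np.uint8); o[:,:]=cv2.resize(w["img"],(800,600)); 
o[400:600,0:400]=cv2.resize(sd["img"][150:250,150:350],(400,200)); cv2.imwrite("pics/p5.png",o[:,:,::-1])
for y in(-.1,-.05,0,.05,.1): print(y,np.round(np.array(proj(w,[.607-.05*0+.0,.285+y,.022]))*1.5625))
E
```

```text
[0.60497718 0.13419862 0.31440463]
-0.1 [410. 195.]
-0.05 [414. 141.]
0 [418.  84.]
0.05 [423.  22.]
0.1 [428. -45.]
```

View pics/p5.png

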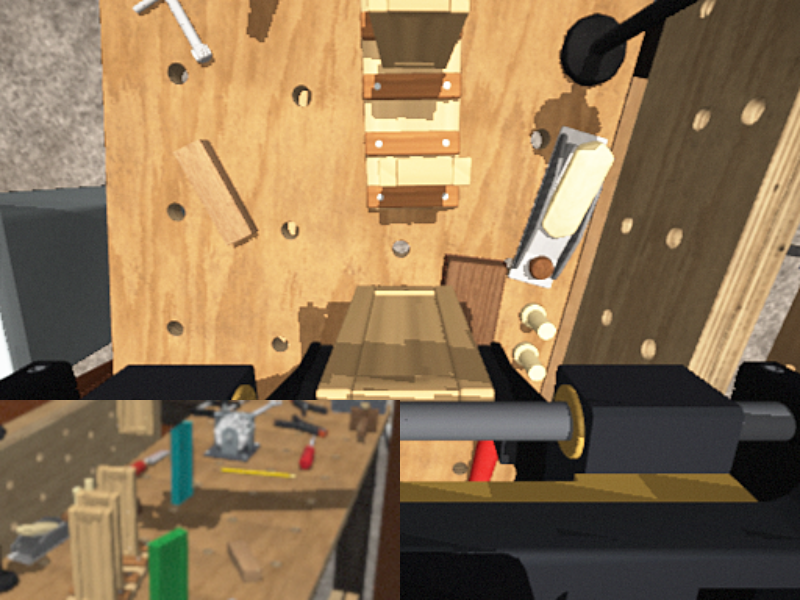

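The wrist view shows the strip ends at (369-458,196), (365-459,143) and (363-460,86). The empty bay lies between the last two, with front_1 at row 170 in the bay nearer me. The held board's foot edge is at (358-462,287) and its top back edge at about row 392.

```bash
python3 - <<'E'
from h import *
import pickle
s,w,sd=pickle.load(open("d5.pkl","rb")); k=.64
st=readout.read_state()
f=lambda u,v,z: onz(w,u*k,v*k,z)
M=[]
for n,a,b in(("-100",(369,196),(458,196)),("-50",(365,143),(459,143)),("0",(363,87),(460,86))):
    A,B=f(*a,.022),f(*b,.022); M.append((A+B)/2); print(n,A.round(4),B.round(4),"len",np.linalg.norm(B-A).round(4),"ang",np.degrees(np.arctan2(*(B-A)[[1,0]])).round(1),M[-1].round(4))
M=np.array(M); d=M[2]-M[0]; print("row ang",np.degrees(np.arctan2(-d[0],d[1])),np.linalg.norm(d))
for p in((377,197),(446,197),(379,143),(446,142),(376,87),(446,86)): print(p,f(*p,.022).round(4))
A,B=f(358,287,.199),f(462,287,.199); C,E=f(318,390,.329),f(495,390,.329)
print("foot",A.round(4),B.round(4),"top",C.round(4),E.round(4),"tcp",st["ee_pos"])
# precise rows of strip boundaries: V profile at columns between screws
img=cv2.cvtColor(w["img"],cv2.COLOR_RGB2HSV); print([(i,*img[i,262]) for i in range(40,140,1)][::1])
E
```

```text
-100 [0.5662 0.1808 0.022 ] [0.6542 0.1871 0.022 ] len 0.0882 ang 4.1 [0.6102 0.1839 0.022 ]
-50 [0.5601 0.23   0.022 ] [0.6498 0.2364 0.022 ] len 0.0899 ang 4.0 [0.605  0.2332 0.022 ]
0 [0.5562 0.2786 0.022 ] [0.6454 0.2858 0.022 ] len 0.0895 ang 4.6 [0.6008 0.2822 0.022 ]
row ang 5.474810727965337 0.09870941614871041
(377, 197) [0.5742 0.1804 0.022 ]
(446, 197) [0.6424 0.1853 0.022 ]
(379, 143) [0.5735 0.231  0.022 ]
(446, 142) [0.6373 0.2364 0.022 ]
(376, 87) [0.5681 0.2795 0.022 ]
(446, 86) [0.6325 0.2849 0.022 ]
foot [0.5757 0.1384 0.199 ] [0.6404 0.143  0.199 ] top [0.5762 0.1403 0.329 ] [0.6346 0.1445 0.329 ] tcp [0.60490037 0.13402963 0.31633222]
[(40, np.uint8(18), np.uint8(122), np.uint8(174)), (41, np.uint8(17), np.uint8(123), np.uint8(154)), (42, np.uint8(16), np.uint8(119), np.uint8(101)), (43, np.uint8(17), np.uint8(120), np.uint8(128)), (44, np.uint8(17), np.uint8(119), np.uint8(178)), (45, np.uint8(17), np.uint8(110), np.uint8(192)), (46, np.uint8(17), np.uint8(117), np.uint8(174)), (47, np.uint8(14), np.uint8(149), np.uint8(147)), (48, np.uint8(13), np.uint8(172), np
[... 3877 characters left out ...]
8(13), np.uint8(160), np.uint8(143)), (127, np.uint8(12), np.uint8(161), np.uint8(141)), (128, np.uint8(12), np.uint8(162), np.uint8(134)), (129, np.uint8(13), np.uint8(162), np.uint8(134)), (130, np.uint8(12), np.uint8(157), np.uint8(146)), (131, np.uint8(13), np.uint8(159), np.uint8(136)), (132, np.uint8(13), np.uint8(153), np.uint8(117)), (133, np.uint8(15), np.uint8(131), np.uint8(121)), (134, np.uint8(15), np.uint8(128), np.uint8(131)), (135, np.uint8(15), np.uint8(144), np.uint8(133)), (136, np.uint8(15), np.uint8(145), np.uint8(135)), (137, np.uint8(15), np.uint8(145), np.uint8(139)), (138, np.uint8(15), np.uint8(145), np.uint8(144)), (139, np.uint8(14), np.uint8(142), np.uint8(140))]
```

```bash
python3 - <<'E'
from h import *
Rv,_=Rt(4.6,0); row([.603,.2595,.32],Rv)
E
```

```text
row [0.0003, -0.0004, -0.0107] [0.1253, 0.0068, -0.0036] deg 0.6 mm 126.0
```

Emit:
step_arm([
  [[0, 0, -0.01, 0.042, 0.002, -0.003, 40], [0, 0, -0.01, 0.084, 0.0045, -0.003, 40], [0, 0, -0.01, 0.1253, 0.0068, -0.003, 40], [0, 0, -0.01, 0.1253, 0.0068, -0.003, 40], [0, 0, -0.01, 0.1253, 0.0068, -0.003, 40]],
])

```text
time: 11.2
ee_pos: [0.6034, 0.2592, 0.3195]
eef_rot: [0.678, 0.735, 0.0, 0.0]
ft_force: [0.4, -0.9, -1.9]
width: 0.0597
grip_force: 40.0
```

```bash
python3 - <<'E'
from h import *
Rv,_=Rt(4.6,0); s=readout.read_state(); print(s["ee_pos"],s["ft_force"]); row([.603,.2595,.152],Rv)
w=shot("wrist"); sc=shot("scene"); sd=shot("side"); import pickle; pickle.dump((sc,w,sd),open("d6.pkl","wb"))
E
```

```text
[0.60343262 0.25915415 0.31946523] [ 0.38380439 -0.86167776 -1.90101953]
row [0.0006, 0.0001, -0.0007] [0.0004, -0.0005, 0.1675] deg 0.1 mm 167.0
```

Emit:
step_arm([
  [[0, 0, 0, 0, 0, 0.03, 40], [0, 0, 0, 0, 0, 0.06, 40], [0, 0, 0, 0, 0, 0.09, 40], [0, 0, 0, 0, 0, 0.12, 40], [0, 0, 0, 0, 0, 0.15, 40], [0, 0, 0, 0, 0, 0.165, 40], [0, 0, 0, 0, 0, 0.165, 40]],
])

```text
time: 12.22
ee_pos: [0.6033, 0.2594, 0.1534]
eef_rot: [0.678, 0.735, -0.001, -0.0]
ft_force: [-0.4, 0.2, -1.8]
width: 0.0597
grip_force: 40.0
```

```bash
python3 - <<'E'
from h import *
import pickle
st=readout.read_state(); print(st["ee_pos"],st["ft_force"])
s=shot("scene"); sd=shot("side"); w=shot("wrist"); pickle.dump((s,w,sd),open("d7.pkl","wb"))
a=cv2.resize(s["img"][100:200,175:275],(400,400),interpolation=2);b=cv2.resize(sd["img"][150:260,160:270],(400,400),interpolation=2)
cv2.imwrite("pics/p6.png",np.hstack([a,b])[:,:,::-1])
E
```

```text
[0.60328782 0.25941282 0.15338921] [-0.43044028  0.2193593  -1.81286577]
```

View pics/p6.png

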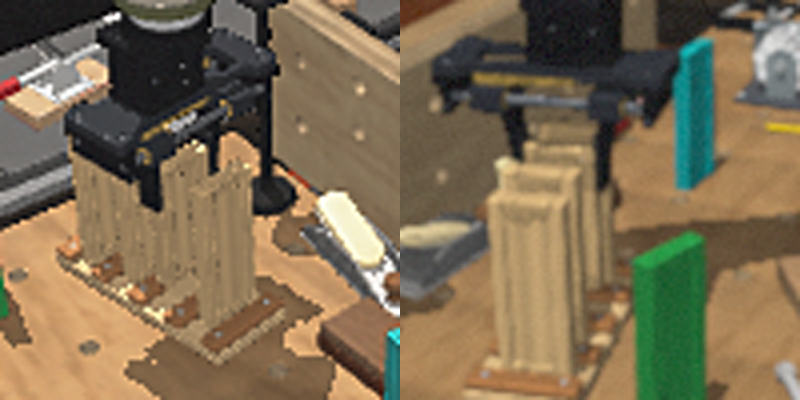

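The board hangs in line with the others over the empty bay, and all the fronts are standing. Lowering it gently to the bay floor.

Emit:
step_arm([
  [[0, 0, 0, 0, 0, 0.008, 40], [0, 0, 0, 0, 0, 0.015, 40], [0, 0, 0, 0, 0, 0.0205, 40], [0, 0, 0, 0, 0, 0.0225, 40], [0, 0, 0, 0, 0, 0.0245, 40], [0, 0, 0, 0, 0, 0.0255, 40], [0, 0, 0, 0, 0, 0.0255, 40]],
])

```text
time: 13.25
ee_pos: [0.6035, 0.2601, 0.1285]
eef_rot: [0.678, 0.735, 0.0, -0.0]
ft_force: [0.4, 0.5, -2.1]
width: 0.0597
grip_force: 40.0
```

Emit:
step_arm([
  [[0, 0, 0, 0, 0, 0.001, 40], [0, 0, 0, 0, 0, 0.002, 40], [0, 0, 0, 0, 0, 0.003, 40], [0, 0, 0, 0, 0, 0.003, 40]],
])

```text
time: 13.75
ee_pos: [0.6036, 0.2604, 0.1279]
eef_rot: [0.678, 0.735, 0.001, -0.0]
ft_force: [-6.6, -2.1, 15.2]
width: 0.0602
grip_force: 40.0
```

Contact at the expected floor height. Easing the grip, opening and rising.

Emit:
step_arm([
  [[0, 0, 0, 0, 0, -0.002, 60], [0, 0, 0, 0, 0, -0.002, 60], [0, 0, 0, 0, 0, -0.002, 75], [0, 0, 0, 0, 0, -0.002, 80], [0, 0, 0, 0, 0, -0.002, 90], [0, 0, 0, 0, 0, -0.002, 90], [0, 0, 0, 0, 0, -0.03, 90], [0, 0, 0, 0, 0, -0.07, 90], [0, 0, 0, 0, 0, -0.12, 90], [0, 0, 0, 0, 0, -0.17, 90], [0, 0, 0, 0, 0, -0.17, 90]],
], squeeze=5)

```text
time: 15.12
ee_pos: [0.605, 0.2607, 0.3004]
eef_rot: [0.678, 0.735, 0.004, 0.001]
ft_force: [-0.1, -0.3, -0.9]
width: 0.0783
grip_force: 0.0
```

```bash
python3 - <<'E'
from h import *
import pickle
st=readout.read_state(); print(st["ee_pos"],st["ft_force"],st["width"])
d=pickle.load(open("d0.pkl","rb"))["scene"]
s=shot("scene"); sd=shot("side"); w=shot("wrist"); pickle.dump((s,w,sd),open("d8.pkl","wb"))
a=cv2.resize(s["img"][100:200,175:275],(400,400),interpolation=2);b=cv2.resize(d["img"][235:305,305:375],(400,400),interpolation=2)
cv2.imwrite("pics/p7.png",np.hstack([a,b])[:,:,::-1])
for n,dx,dy in(("btn",.034,-.036),):print(n)
E
```

```text
[0.60498842 0.26070873 0.30036251] [-0.078659   -0.3407634  -0.93648627] 0.07832122874644623
btn
```

View pics/p7.png

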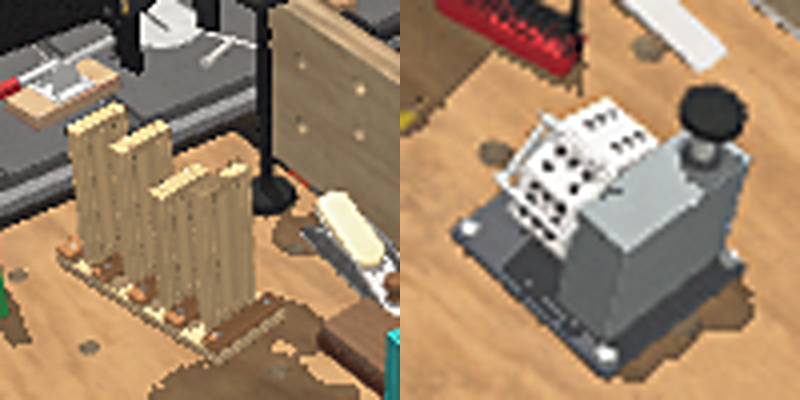

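Four fronts stand in line, with the loose, shorter one at crop (180,250) in the second bay from the right. The button head is at scene pixel (360,253). Going to look at the counter from above with the fingers shut.

```bash
python3 - <<'E'
from h import *
import pickle
s=pickle.load(open("d0.pkl","rb"))["scene"]; print(onz(s,360,253,.124))
Rv,_=Rt(0,0); row([.575,-.43,.26],Rv)
E
```

```text
[ 0.57717773 -0.37539192  0.124     ]
row [-0.0014, 0.0003, 0.0802] [-0.6855, -0.0834, 0.0346] deg 4.6 mm 691.0
```

Emit:
step_arm([
  [[0, 0, 0.08, -0.05, -0.006, 0, 90], [0, 0, 0.08, -0.1, -0.012, 0, 30], [0, 0, 0.08, -0.15, -0.018, 0, 0], [0, 0, 0.08, -0.2, -0.024, 0, 0], [0, 0, 0.08, -0.25, -0.03, 0, 0], [0, 0, 0.08, -0.3, -0.036, 0, 0], [0, 0, 0.08, -0.35, -0.042, 0, 0], [0, 0, 0.08, -0.4, -0.048, 0, 0], [0, 0, 0.08, -0.45, -0.055, 0, 0], [0, 0, 0.08, -0.5, -0.061, 0.01, 0], [0, 0, 0.08, -0.55, -0.067, 0.02, 0], [0, 0, 0.08, -0.6, -0.073, 0.03, 0], [0, 0, 0.08, -0.65, -0.079, 0.0346, 0], [0, 0, 0.08, -0.6855, -0.0834, 0.0346, 0], [0, 0, 0.08, -0.6855, -0.0834, 0.0346, 0], [0, 0, 0.08, -0.6855, -0.0834, 0.0346, 0]],
], squeeze=10)

```text
time: 17.27
ee_pos: [0.5753, -0.429, 0.2592]
eef_rot: [0.707, 0.707, 0.0, -0.001]
ft_force: [0.1, 0.9, 0.6]
width: 0.0007
grip_force: 0.0
```

```bash
python3 - <<'E'
from h import *
import pickle
st=readout.read_state(); print(st["ee_pos"],st["width"],st["time"])
w=shot("wrist"); s=shot("scene"); pickle.dump((s,w),open("d9.pkl","wb"))
P=[proj(w,[.577,-.376,.124]),proj(w,[.543,-.34,.09])]; print(np.round(P))
x=int(P[0][0])
a=cv2.resize(w["img"][60:260,x-130:x+70],(600,600),interpolation=2)
cv2.imwrite("pics/p8.png",a[:,:,::-1]); print("x0",x-130)
E
```

```text
[ 0.57533166 -0.42898468  0.25924366] 0.000703779047718762 17.275
[[260. 133.]
 [229.  96.]]
x0 130
```

View pics/p8.png

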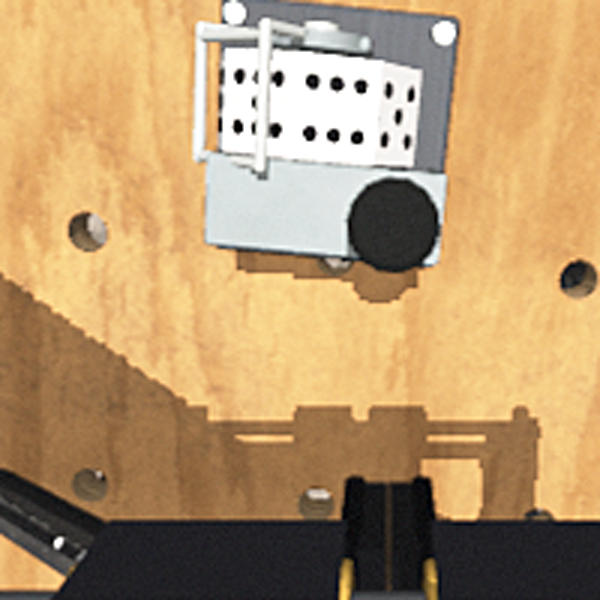

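The wrist view shows the top face with 6 dots at (313-361,81-137) and the face beyond it with 5 dots at (384-410,90-142). So the window face at (240-278,75-130), partly behind the frame's bar, must have 7, which its visible dots fit. The button is at crop (394,225). Seven to four takes five presses. I have now viewed 11 pictures, one over the limit, so from here I'll check by blob counts only.

```bash
cat >> h.py <<'E'
def dots(w):
    a=cv2.cvtColor(cv2.resize(w["img"][60:260,130:330],(600,600),interpolation=2),cv2.COLOR_RGB2GRAY)[45:170,205:425]
    n,l,st,ce=cv2.connectedComponentsWithStats((a<110).astype(np.uint8))
    return [(int(ce[i][0]+205),int(ce[i][1]+45),int(st[i][4])) for i in range(1,n) if 15<st[i][4]<400]
E
python3 - <<'E'
from h import *
import pickle
s,w=pickle.load(open("d9.pkl","rb")); print(sorted(dots(w)))
b=onz(w,130+394/3,60+225/3,.124); print("button",b)
Rv,_=Rt(0,0); row([b[0],b[1],.124+.022+.008],Rv)
E
```

```text
[(219, 100, 59), (219, 124, 57), (220, 76, 69), (236, 45, 72), (237, 126, 98), (239, 75, 104), (253, 102, 27), (253, 127, 30), (255, 76, 25), (274, 129, 131), (277, 77, 123), (309, 133, 135), (312, 81, 143), (332, 135, 122), (336, 83, 134), (356, 137, 124), (360, 86, 122), (384, 139, 77), (388, 89, 75), (397, 116, 73), (398, 168, 51), (406, 141, 60), (410, 94, 69)]
button [ 0.57801725 -0.37759383  0.124     ]
row [-0.0004, -0.0014, 0.0019] [0.0506, 0.0023, 0.1062] deg 0.1 mm 118.0
```

The window face counts seven dots, including the slivers behind the bar. Moving over the button and making the first press.

Emit:
step_arm([
  [[0, 0, 0, 0.025, 0.001, 0.05, 0], [0, 0, 0, 0.0506, 0.0023, 0.09, 0], [0, 0, 0, 0.0506, 0.0023, 0.106, 0], [0, 0, 0, 0.0506, 0.0023, 0.106, 0], [0, 0, 0, 0.0506, 0.0023, 0.115, 0], [0, 0, 0, 0.0506, 0.0023, 0.125, 0], [0, 0, 0, 0.0506, 0.0023, 0.13, 0], [0, 0, 0, 0.0506, 0.0023, 0.133, 0], [0, 0, 0, 0.0506, 0.0023, 0.133, 0], [0, 0, 0, 0.0506, 0.0023, 0.133, 0]],
])

```text
time: 18.62
ee_pos: [0.5775, -0.3798, 0.1291]
eef_rot: [0.707, 0.707, 0.0, 0.0]
ft_force: [-3.6, 1.7, 9.2]
width: 0.0006
grip_force: 4.9
```

Emit:
step_arm([
  [[0, 0, 0, 0, 0, -0.015, 0], [0, 0, 0, 0, 0, -0.03, 0], [0, 0, 0, -0.01, 0, -0.06, 0], [0, 0, 0, -0.05, -0.002, -0.11, 0], [0, 0, 0, -0.0506, -0.0023, -0.133, 0], [0, 0, 0, -0.0506, -0.0023, -0.133, 0], [0, 0, 0, -0.0506, -0.0023, -0.133, 0]],
])

```text
time: 19.5
ee_pos: [0.5753, -0.4291, 0.2598]
eef_rot: [0.707, 0.707, 0.0, -0.001]
ft_force: [-0.9, 0.5, -0.1]
width: 0.0004
grip_force: 0.0
```

```bash
python3 - <<'E'
from h import *
s=readout.read_state(); print(s["ee_pos"],s["time"]); w=shot("wrist"); print(sorted(dots(w)))
E
```

```text
[ 0.57531924 -0.42909872  0.25982498] 19.5
[(224, 99, 75), (224, 123, 68), (225, 74, 76), (237, 125, 77), (238, 45, 70), (239, 75, 76), (251, 101, 68), (251, 126, 80), (253, 76, 81), (281, 129, 125), (284, 77, 131), (305, 131, 120), (307, 106, 133), (308, 80, 131), (329, 134, 120), (333, 82, 121), (362, 136, 93), (366, 86, 103), (379, 138, 95), (383, 88, 90), (395, 140, 80), (399, 91, 101), (409, 159, 18), (412, 125, 19), (414, 168, 32)]
```

Something to check first: the top face now counts 7 and the far one 6, so it advanced, but the dots sit differently along x than before. I'll work out the drum angle from the face-centre columns.

```bash
python3 - <<'E'
from h import *
import pickle
w2=shot("wrist"); d=sorted(dots(w2)); print(d); w1=pickle.load(open("d9.pkl","rb"))[1]
pickle.dump(w2,open("d10.pkl","wb"))
b=np.array([.578,-.3776]); o=b-[.034,-.036]
ap=37.4e-3
for a in range(-60,61,5):
    t=np.radians(a); P=[o[0]+ap*np.sin(t),o[1],.052+ap*np.cos(t)]
    u,v=proj(w2,P); print(a,round((u-130)*3),round((v-60)*3),end=" | ")
E
```

```text
[(224, 100, 71), (224, 124, 65), (226, 75, 71), (237, 125, 75), (239, 45, 67), (239, 75, 76), (251, 127, 76), (252, 102, 66), (253, 75, 82), (281, 130, 128), (284, 78, 141), (306, 132, 125), (308, 106, 125), (309, 80, 122), (330, 134, 122), (334, 83, 125), (363, 137, 99), (366, 86, 111), (379, 139, 97), (384, 89, 96), (396, 140, 90), (400, 92, 91), (405, 167, 54), (415, 100, 22)]
-60 220 115 | -55 223 114 | -50 227 114 | -45 232 114 | -40 237 114 | -35 243 114 | -30 250 114 | -25 257 114 | -20 265 114 | -15 273 113 | -10 282 113 | -5 290 113 | 0 300 113 | 5 309 113 | 10 318 113 | 15 327 114 | 20 335 114 | 25 344 114 | 30 352 114 | 35 360 114 | 40 367 114 | 45 373 114 | 50 379 115 | 55 385 115 | 60 389 115 |
```

The window face now centres at -39°, the top face at +4° and the far one at +51°. That is the detent position within calibration, so the drum started off its detent and now reads 8 (columns of 3, 2 and 3 in the window). Four presses remain. I'll do two and check.

Emit:
step_arm([
  [[0, 0, 0, 0.025, 0.001, 0.05, 0], [0, 0, 0, 0.0506, 0.0023, 0.09, 0], [0, 0, 0, 0.0506, 0.0023, 0.106, 0], [0, 0, 0, 0.0506, 0.0023, 0.115, 0], [0, 0, 0, 0.0506, 0.0023, 0.125, 0], [0, 0, 0, 0.0506, 0.0023, 0.133, 0], [0, 0, 0, 0.0506, 0.0023, 0.133, 0], [0, 0, 0, 0.0506, 0.0023, 0.133, 0], [0, 0, 0, 0.0506, 0.0023, 0.118, 0], [0, 0, 0, 0.0506, 0.0023, 0.103, 0], [0, 0, 0, 0.0506, 0.0023, 0.103, 0], [0, 0, 0, 0.0506, 0.0023, 0.103, 0], [0, 0, 0, 0.0506, 0.0023, 0.115, 0], [0, 0, 0, 0.0506, 0.0023, 0.125, 0], [0, 0, 0, 0.0506, 0.0023, 0.133, 0], [0, 0, 0, 0.0506, 0.0023, 0.133, 0], [0, 0, 0, 0.0506, 0.0023, 0.133, 0], [0, 0, 0, 0.0506, 0.0023, 0.118, 0], [0, 0, 0, 0.0506, 0.0023, 0.103, 0], [0, 0, 0, 0.0506, 0.0023, 0.103, 0]],
])

```text
time: 22.1
ee_pos: [0.578, -0.3797, 0.1591]
eef_rot: [0.707, 0.707, 0.0, 0.001]
ft_force: [0.3, -1.0, 0.1]
width: 0.0005
grip_force: 0.0
```

Emit:
step_arm([
  [[0, 0, 0, 0, 0, -0.04, 0], [0, 0, 0, -0.04, -0.002, -0.08, 0], [0, 0, 0, -0.0506, -0.0023, -0.103, 0], [0, 0, 0, -0.0506, -0.0023, -0.103, 0], [0, 0, 0, -0.0506, -0.0023, -0.103, 0]],
])

```text
time: 22.72
ee_pos: [0.5753, -0.4288, 0.2589]
eef_rot: [0.707, 0.707, 0.0, -0.001]
ft_force: [-0.1, 0.3, 0.2]
width: 0.0005
grip_force: 0.0
```

```bash
python3 - <<'E'
from h import *
s=readout.read_state(); print(s["ee_pos"],s["time"]); w=shot("wrist"); print(sorted(dots(w)))
E
```

```text
[ 0.57529008 -0.42883696  0.25887216] 22.725
[(224, 124, 69), (238, 45, 67), (253, 76, 85), (307, 107, 119), (362, 138, 101), (364, 112, 106), (366, 87, 106), (379, 139, 90), (384, 90, 101), (396, 140, 89), (398, 116, 83), (400, 92, 95), (404, 167, 38), (412, 134, 23), (415, 102, 25)]
```

The window reads 2, the top face 1 and the far face 8. Two more presses.

Emit:
step_arm([
  [[0, 0, 0, 0.025, 0.001, 0.05, 0], [0, 0, 0, 0.0506, 0.0023, 0.09, 0], [0, 0, 0, 0.0506, 0.0023, 0.106, 0], [0, 0, 0, 0.0506, 0.0023, 0.115, 0], [0, 0, 0, 0.0506, 0.0023, 0.125, 0], [0, 0, 0, 0.0506, 0.0023, 0.133, 0], [0, 0, 0, 0.0506, 0.0023, 0.133, 0], [0, 0, 0, 0.0506, 0.0023, 0.133, 0], [0, 0, 0, 0.0506, 0.0023, 0.118, 0], [0, 0, 0, 0.0506, 0.0023, 0.103, 0], [0, 0, 0, 0.0506, 0.0023, 0.103, 0], [0, 0, 0, 0.0506, 0.0023, 0.103, 0], [0, 0, 0, 0.0506, 0.0023, 0.115, 0], [0, 0, 0, 0.0506, 0.0023, 0.125, 0], [0, 0, 0, 0.0506, 0.0023, 0.133, 0], [0, 0, 0, 0.0506, 0.0023, 0.133, 0], [0, 0, 0, 0.0506, 0.0023, 0.133, 0], [0, 0, 0, 0.0506, 0.0023, 0.118, 0], [0, 0, 0, 0.0506, 0.0023, 0.103, 0], [0, 0, 0, 0.0506, 0.0023, 0.103, 0]],
])

```text
time: 25.28
ee_pos: [0.5781, -0.3797, 0.1591]
eef_rot: [0.707, 0.707, 0.0, 0.001]
ft_force: [0.5, -0.4, 0.0]
width: 0.0005
grip_force: 0.0
```

Emit:
step_arm([
  [[0, 0, 0, 0, 0, -0.04, 0], [0, 0, 0, -0.04, -0.002, -0.08, 0], [0, 0, 0, -0.0506, -0.0023, -0.103, 0], [0, 0, 0, -0.0506, -0.0023, -0.103, 0], [0, 0, 0, -0.0506, -0.0023, -0.103, 0]],
])

```text
time: 25.9
ee_pos: [0.5753, -0.4288, 0.2589]
eef_rot: [0.707, 0.707, 0.0, -0.001]
ft_force: [0.4, 1.0, -0.5]
width: 0.0007
grip_force: 0.0
```

```bash
python3 - <<'E'
from h import *
import pickle
s=readout.read_state(); print(s["ee_pos"],s["time"]); w=shot("wrist"); print(sorted(dots(w)))
a=shot("scene"); b=pickle.load(open("d8.pkl","rb"))[0]; d=cv2.absdiff(a["img"],b["img"]).max(2)
print("rack region diff px",int((d[100:200,175:275]>40).sum()))
d0=pickle.load(open("d0.pkl","rb"))["scene"]; e=cv2.absdiff(a["img"],d0["img"]).max(2)
for n,(x,y) in dict(offcut=(195,211),chuck=(162,192),teal=(278,205),green=(171,160),pencil=(290,270),hexs=(323,240),screwdriver=(305,318),chisel=(335,222)).items(): print(n,int((e[y-15:y+15,x-15:x+15]>40).sum()))
E
```

```text
[ 0.57531327 -0.42883561  0.25888365] 25.9
[(224, 125, 70), (225, 75, 73), (237, 45, 68), (251, 127, 76), (253, 76, 84), (281, 130, 128), (307, 107, 119), (333, 83, 132), (362, 138, 100), (400, 92, 95), (404, 167, 38), (412, 135, 26), (415, 102, 25)]
rack region diff px 2369
offcut 0
chuck 135
teal 73
green 236
pencil 499
hexs 195
screwdriver 90
chisel 1
```

The window reads 4, the top face 3 and the far face 2. The image differences may be arm shadows, so I'll check the bystanders and fronts by colour-mask centroids.

```bash
python3 - <<'E'
from h import *
import pickle
a=shot("scene"); d0=pickle.load(open("d0.pkl","rb"))["scene"]; b=pickle.load(open("d8.pkl","rb"))[0]
def cen(c,box,lo,hi):
    x0,x1,y0,y1=box; h=cv2.cvtColor(c["img"][y0:y1,x0:x1],cv2.COLOR_RGB2HSV); m=cv2.inRange(h,lo,hi); v,u=np.nonzero(m); return (len(u),round(u.mean()+x0,1),round(v.mean()+y0,1)) if len(u) else 0
T=dict(pencil=((265,315,245,295),(22,170,90),(32,255,255)),green=((155,190,130,190),(50,120,50),(75,255,255)),teal=((260,300,170,235),(82,120,50),(98,255,255)),hexs=((305,345,225,255),(0,170,60),(6,255,255)),driver=((270,315,288,330),(0,170,60),(6,255,255)),chuck=((145,180,180,202),(0,0,100),(179,50,255)))
for n,(bx,lo,hi) in T.items(): print(n,[cen(c,bx,lo,hi) for c in(d0,b,a)])
def edges(c): return cv2.Canny(c["img"][120:200,180:262],60,150)>0
E0,E1=edges(b),edges(a); D=cv2.distanceTransform((~E1).astype(np.uint8),2,3); print("front edges kept",(D[E0]<=1.5).mean())
cv2.imwrite("pics/fin.png",np.hstack([b["img"][100:200,175:275],a["img"][100:200,175:275]])[:,:,::-1])
E
```

```text
pencil [(93, np.float64(290.3), np.float64(269.0)), (92, np.float64(290.5), np.float64(268.9)), (100, np.float64(290.6), np.float64(268.8))]
green [(228, np.float64(170.1), np.float64(157.2)), (228, np.float64(170.1), np.float64(157.2)), (130, np.float64(171.9), np.float64(165.7))]
teal [(535, np.float64(277.9), np.float64(203.6)), (535, np.float64(277.9), np.float64(203.6)), (537, np.float64(277.9), np.float64(203.6))]
hexs [(8, np.float64(321.9), np.float64(239.2)), (8, np.float64(318.4), np.float64(237.8)), (8, np.float64(319.4), np.float64(237.6))]
driver [(53, np.float64(291.1), np.float64(307.3)), (53, np.float64(291.3), np.float64(307.0)), (71, np.float64(291.5), np.float64(307.2))]
chuck [(70, np.float64(162.9), np.float64(191.0)), (71, np.float64(163.0), np.float64(191.1)), (151, np.float64(154.5), np.float64(188.1))]
front edges kept 0.7853152434158021
```

```bash
python3 - <<'E'
from h import *
import pickle
a=shot("side"); b=pickle.load(open("d8.pkl","rb"))[2]
A,B=[c["img"][160:260,165:250] for c in(a,b)]
print("diff",(cv2.absdiff(A,B).max(2)>60).mean())
e=lambda i:cv2.Canny(i,60,150)>0
D=cv2.distanceTransform((~e(A)).astype(np.uint8),2,3); print("kept",(D[e(B)]<=1.5).mean())
v,u=np.nonzero(cv2.absdiff(A,B).max(2)>60); print(len(u), (u.min()+165,u.max()+165,v.min()+160,v.max()+160) if len(u) else 0)
E
```

```text
diff 0.03764705882352941
kept 0.9698391420911529
320 (np.int64(199), np.int64(249), np.int64(183), np.int64(230))
```

The rack's edges in the side view are unchanged (97 % kept, the rest is arm shadow), so I'm handing in.

```bash
python3 -c "
from h import *
print(r.close_job())"
```

```text
the job is handed in; nothing more can be done
None
```

The job is handed in at about 26 s: the loose front stands in the empty bay in line with the others, and after five presses the counter reads four; image checks after the presses showed no sign that anything else had moved, but I viewed 11 pictures, one over the limit of 10.

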